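Hold the bench kiln's gate open for unloading

ROBOT

A 6-joint arm with a two-finger parallel gripper is mounted at the origin on the work surface. World frame = base frame: x ahead of the robot, y to its left, z up, the work surface at z = 0. Lengths are in m, angles in degrees, forces in N, time in s.
With the tool pointing down it reaches from about 0.35 to 0.875 m from the base axis. Payload 4.2 kg.
Tool frame: the origin (TCP) lies on the front face of the gripper's body, between the roots of the fingers; the fingertips stand 70 mm ahead of it and the grasp point (between the pads) lies 51 mm ahead of it; x points along the fingers, y is the direction in which the jaws open and shut, and the axes are right-handed (so a half turn about x gives the same grasp; the last joint's range is limited). The gripper opens to 87 mm and grips with 3 to 60 N. Pads are 19 mm wide; open, the fingers measure 117 mm over their backs; the gripper's body (75 mm by 190 mm) begins 51 mm behind the grasp point.
Start: joints at [78.014, 22.042, 0.453, 0, -68.411, -14.817], TCP at [0.282, 0.558, 0.292] pointing down, gripper open.
Joint ranges: [-179.83, 179.83], [-69.29, 118.12], [-61.27, 80.66], [-181.25, 117.63], [-171.15, -9.14], [-177.46, 177.46]. Speed limits (degrees/s): [159.86, 159.86, 180, 180, 180, 180].

INTERFACE

Orientations are given as a 3x3 rotation matrix whose columns are the frame's x, y, z axes.
In Python, from station import r, viewer, spotter gives the robot as it stands.
- The arm moves only by the tool move_arm, never from a script. Its argument "series" is a list that holds one entry, the list of rows, each a list of 7 numbers: the turn, a rotation vector about the world's x, y, z scaled (see below), then the shift along the world's x, y, z scaled (see below), then the opening, from 0 (shut) to 1 (fully open). A call has 1 to 20 rows; each row shifts and turns the pose as measured when the row begins; what a row does not reach is not made up. The controller multiplies each number of a shift by 60 mm and each number of a turn by 8 degrees. A row lasts 1/8 s, in which the tool goes at most 62.5 mm and 10.7 degrees, less where a joint would pass 70% of its speed; a pose out of reach is approached as far as the arm can. A call with a number of a shift or a turn outside -1 to 1 is refused whole. A call with a gripper value outside its range is refused whole. The fingers move at their own pace and stop on an object; the grip force is fixed at half the most. Time passes only in rows, so rows that do not move let the fingers close. It gives the time, the measured TCP pose, the force and the opening at its end, in the units of the state.
- r.sense(): the state, without advancing time (a new reading comes with each control period).
- viewer.capture(name): name is "scene" or "top" or "wrist"; returns (picture, depth): 420x560x3 uint8, red, green, blue; 420x560 float32, m along the optical axis (not along the pixel's ray), 0 where there is no reading.
- viewer.camera_params(name): a dict with "mtx" (3x3 intrinsics, pixels), "pose" (4x4, takes a point from camera to world coordinates). Camera axes: x right, y down, z forward; pixel columns grow to the right and rows downward; lengths in m; the calibration is good to about 2 mm. A picture is of the moment at which its call begins: read the wrist's pose just before it. camera_params takes no time and is no camera call; for the wrist camera it gives the pose at the moment of the call.
- r.finish_job(): hands the job in, once; it reports no verdict.
Trained networks look in the newest picture that a camera, given by its name, has taken for a name from the list of things; names that differ only in an ending like _2 or _b are one class to them, and where a whole thing is asked for, a point or a joint stands for the part that bears it (a point fixed in the world has none). Each returns a list of dicts, best first, with "conf" (0 to 1); they miss things now and then, are a little off and sometimes report something else, mostly with a low value. They report only what shows in the picture. A call takes as long as a camera call.
- spotter.find_in(camera, name): "centre" ([column, row] in pixels, amid what is visible of it).
- spotter.trace(camera, name): "mask" (420x560 bool, what is visible of it) and "centre" ([column, row] in pixels, amid what is visible of it).
The state is a dict: "time_s": time; "joints": joint angles; "joint_velocities": joint speeds; "effort": joint torques, N m; "tcp_pos": TCP position; "ee_rot": TCP orientation; "wrist_force": force on the tool from outside, world axes, zero at the start; "moment": the same for the moment, N m; "gripper_width": opening from 0.0 (shut) to 1.0 (fully open).
Only numpy, scipy, OpenCV 4.12 (cv2) and the standard library are available. Lean on these libraries where they do the work, as an engineer would, in place of code of your own. Each camera call takes 0.05 s, during which the arm holds its last target.

TASK

The firing is over and the potter is ready with the fork: first switch the kiln off by pressing the mushroom-headed stop button on the controller box fully in, then press the wooden palm plate at the end of the kiln's rocking lever down until the gate is fully raised. Keep it pressed down with the fingertips: the program finishes while still holding the gate open. Do not touch the hot gate itself or press the shrouded start button, and leave the loose things on the bench where they are.

Things in the scene. Friction and masses are not known exactly. Their poses are not given: they have to be found in the camera images.
- kiln: bench kiln, fixed: grey sheet-steel box 286 x 286 mm, top at 303 mm, on feet. Origin: centre of the underside, on the bench. Its -x side is the front with a 120 x 80 mm chamber mouth shut by the gate; the lever lies across the front, parallel to the kiln's y axis, and sticks out on the kiln's +y side
- lever (a joint): angle of the rocking lever, rad: 0 = gate shut (the palm plate is up, lever sloping up 20.6 degrees towards the plate), 0.718 = end stop, gate fully open (plate down, lever sloping down 20.6 degrees). It turns about a level axis through point lever_pivot; the gate's weight (0.8 to 1.3 kg) brings it back to 0 when let go. Pressing takes 4 to 8 N at the middle of the plate, plus a little damping
- lever_pivot (a point): the lever's pivot, 245 mm above the bench; +y points along the lever to the palm plate, x along the hinge axis, z square to the lever (upwards)
- palm_top (a point): the dark wooden palm plate on the lever's end, 110 mm (x, across the lever) x 100 mm (y, along the lever) x 14 mm thick; this point is the middle of its upper face, z square to it, 170 mm along the lever from the pivot and 26 mm above the lever's line; about 330 mm above the bench when the gate is shut and 210 mm when it is fully open (the path is an arc about the pivot)
- gate (a joint): height of the kiln's gate above its shut position, m: 0 = shut, 0.090 = fully open. It slides straight up in rails, driven by the lever
- gate_edge (a point): the gate: steel-faced panel 150 mm wide, 112 mm tall and 28 mm thick on the kiln's front, hot; this point is the middle of its lower front edge, 70 mm above the bench when shut
- controller: controller box, fixed: white, 130 x 230 mm, top at 90 mm, its display towards its -x; origin: centre of the underside on the bench. The two buttons stand on its top 100 mm apart along its y, on either side of the middle; which is on which side varies
- stop (a joint): travel of the stop button, m: 0 = out (kiln on), 0.008 = fully in (kiln off). It moves straight down against 3 N of friction and stays where it is left
- stop_top (a point): middle of the top of the stop button: a black mushroom head 40 mm across that stands 36 mm above the controller's top
- start (a joint): travel of the start button, m: 0 = out, 0.005 = fully in; sprung
- start_top (a point): middle of the top of the start button: 24 mm across, sunk level inside a round grey shroud 35 mm across and 16 mm tall on the controller's top
- kiln_post: bystander: loose square hollow kiln prop, 40 x 40 x 100 mm, standing; origin: centre of its underside
- tree_tile: bystander: loose tree-shaped clay tile 110 x 74 x 12 mm, lying flat; origin: centre of its underside
- glaze_jar: bystander: loose jar 64 mm across, 85 mm tall, standing; origin: centre of its underside
- wood_knife: bystander: loose wooden modelling knife 170 x 16 x 10 mm, lying; origin: centre of its underside

How it is judged:
By the outcome, as a careful person would: the job done as asked, in the order asked, and still so for the second after the job is handed in, while the arm keeps its last pose, push and grip.
It also fails if it takes over 48 s, if anything falls off the work surface, if the arm or the gripper's body presses on something with over 40 N, if the wrist force passes 120 N, or if a joint passes its speed limit or range.

## Working session

There is one attempt and no reset: what is moved stays moved. The work goes in short steps, Python scripts to look and compute and a tool call to move; the robot and the scene stay as the last step left them, time stands still between calls to the robot, and variables do not carry over. Pictures are saved under pics/ and viewed, and the job is handed in when it is done.

Besides the shell and the picture viewer there is one more tool, called after "Call:" as name(argument=value, ...), one argument or row to a line, values as JSON. move_arm: Moves the arm, as the interface text tells. Its arguments: {"type":"object","properties":{"series":{"type":"array","items":{"type":"array","items":{"type":"array","items":{"type":"number","minimum":-1,"maximum":1}}}}},"required":["series"]}

```bash
mkdir -p pics; cat > h.py <<'E'
import numpy as np, cv2
from station import r, viewer, spotter
def px2w(cam,u,v,d):
    p=viewer.camera_params(cam);K=np.array(p["mtx"]);T=np.array(p["pose"])
    c=np.array([(u-K[0,2])/K[0,0]*d,(v-K[1,2])/K[1,1]*d,d]);return T[:3,:3]@c+T[:3,3]
def cloud(cam,dep,mask):
    p=viewer.camera_params(cam);K=np.array(p["mtx"]);T=np.array(p["pose"])
    v,u=np.nonzero(mask&(dep>0));d=dep[v,u]
    c=np.stack([(u-K[0,2])/K[0,0]*d,(v-K[1,2])/K[1,1]*d,d],1);return c@T[:3,:3].T+T[:3,3]
def save(n,im): cv2.imwrite("pics/"+n+".png",im[:,:,::-1])
E
python3 - <<'E'
from h import *
print(r.sense())
for c in ["scene","top"]:
    im,d=viewer.capture(c);save(c+"0",im);np.save("/tmp/"+c+"_d.npy",d)
    for n in ["stop_top","start_top","palm_top","controller","kiln","gate_edge","kiln_post","tree_tile","glaze_jar","wood_knife"]:
        L=spotter.trace(c,n)
        for q in L[:2]:
            P=cloud(c,d,q["mask"])
            if len(P): print(c,n,round(q["conf"],2),np.round(q["centre"]),len(P),"med",np.round(np.median(P,0),3),"lo",np.round(np.percentile(P,2,axis=0),3),"hi",np.round(np.percentile(P,98,axis=0),3))
print(r.sense()["time_s"])
E
```

```text
{'time_s': 0.0, 'joints': array([ 7.80126359e+01,  2.20903756e+01,  3.80661758e-01, -2.97406991e-02,
       -6.84111044e+01, -1.48153895e+01]), 'joint_velocities': array([-0.1195984 , -0.00867382, -0.05505601,  0.03000601, -0.14900366,
       -0.02696979]), 'effort': array([-1.74753994e-03, -3.90671718e+01,  1.87404263e+01,  4.21996281e+00,
        1.09614540e-02, -1.94722716e-04]), 'tcp_pos': array([0.28160886, 0.55746018, 0.29116758]), 'ee_rot': array([[-9.10087403e-04, -4.51090370e-01, -8.92477815e-01],
       [-1.96239983e-03, -8.92475660e-01,  4.51091282e-01],
       [-9.99997660e-01,  2.16193081e-03, -7.29888115e-05]]), 'wrist_force': array([ 0.37993851,  1.37462506, -0.69661315]), 'moment': array([-0.00477865, -0.0089413 ,  0.04243107]), 'gripper_width': 0.9976161103389476}
scene stop_top 0.55 [168. 285.] 184 med [ 0.488 -0.344  0.123] lo [ 0.467 -0.36   0.1  ] hi [ 0.5   -0.326  0.128]
scene start_top 0.44 [137. 319.] 71 med [ 0.5   -0.44   0.106] lo [ 0.488 -0.45   0.103] hi [ 0.511 -0.428  0.108]
scene palm_top 0.77 [276. 166.] 1487 med [0.536 0.026 0.315] lo [ 0.453 -0.056
[... 2013 characters left out ...]
.027  0.069] hi [0.813 0.441 0.344]
top gate_edge 0.88 [224. 160.] 417 med [0.735 0.152 0.178] lo [0.68  0.122 0.082] hi [0.791 0.186 0.205]
top gate_edge 0.72 [273. 232.] 1705 med [0.503 0.008 0.327] lo [ 0.444 -0.056  0.001] hi [0.734 0.119 0.347]
top kiln_post 0.7 [288. 205.] 112 med [ 0.602 -0.028  0.097] lo [ 0.573 -0.044  0.002] hi [ 0.613 -0.007  0.105]
top tree_tile 0.66 [268. 170.] 414 med [0.73  0.037 0.012] lo [0.69  0.01  0.004] hi [0.782 0.075 0.02 ]
top glaze_jar 0.93 [370. 206.] 309 med [ 0.59  -0.297  0.084] lo [ 0.564 -0.325  0.023] hi [ 0.618 -0.273  0.092]
top wood_knife 0.84 [410. 283.] 239 med [ 0.339 -0.428  0.01 ] lo [ 0.266 -0.454  0.003] hi [ 0.414 -0.403  0.017]
1.1
```

View pics/scene0.png

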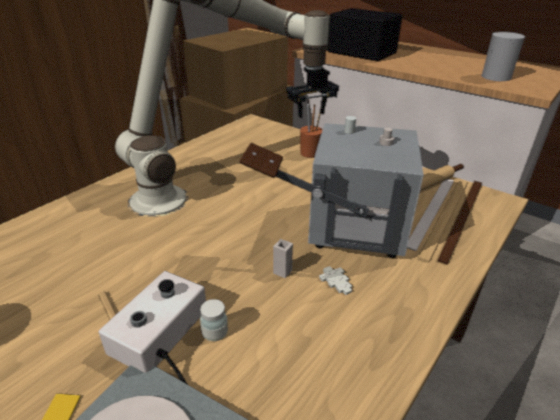

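View pics/top0.png

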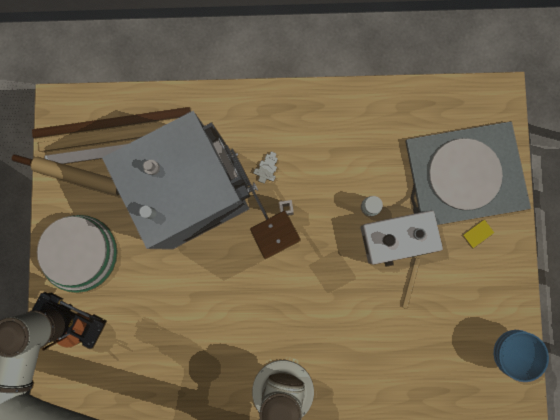

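```bash
python3 - <<'E'
from h import *
for c in ["scene","top"]:
    d=np.load(f"/tmp/{c}_d.npy"); P=cloud(c,d,np.ones(d.shape,bool))
    # stop head top
    s=P[(abs(P[:,0]-.485)<.04)&(abs(P[:,1]+.342)<.04)&(P[:,2]>.118)&(P[:,2]<.14)]
    print(c,"stop",len(s),s.mean(0).round(4),s.min(0).round(3),s.max(0).round(3))
    b=P[(P[:,0]>.38)&(P[:,0]<.62)&(P[:,1]<-.25)&(P[:,1]>-.55)&(abs(P[:,2]-.09)<.004)]
    print("box",cv2.minAreaRect((b[:,:2]*1000).astype(np.float32)))
    st=P[(P[:,0]>.4)&(P[:,0]<.58)&(P[:,1]<-.39)&(P[:,1]>-.5)&(P[:,2]>.099)&(P[:,2]<.115)]
    print("start",len(st),st.mean(0).round(4))
    # palm: points on plate: z>.3, x<.58
    q=P[(P[:,0]>.4)&(P[:,0]<.6)&(P[:,1]>-.1)&(P[:,1]<.1)&(P[:,2]>.28)&(P[:,2]<.37)]
    m=q.mean(0)
    for i in range(5):
        U,S,V=np.linalg.svd(q-m,full_matrices=False);n=V[2]*np.sign(V[2][2]);e=(q-m)@n;q=q[abs(e)<.006];m=q.mean(0)
    print("palm",len(q),m.round(4),"n",n.round(3),"tilt",np.degrees(np.arccos(n[2])).round(1),"std",((q-m)@n).std().round(4))
    h=n[:2]/np.linalg.norm(n[:2]); print("dir down-slope n_h",h)
    yl=np.r_[-h*n[2],np.linalg.norm(n[:2])]; xl=np.cross(yl,n)
    a=(q-m)@xl;bb=(q-m)@yl; print("extent x",a.min(),a.max(),"y",bb.min(),bb.max(), "centre",(m+xl*(a.min()+a.max())/2+yl*(bb.min()+bb.max())/2).round(4))
E
```

```text
scene stop 151 [ 0.4856 -0.3439  0.1235] [ 0.462 -0.361  0.118] [ 0.503 -0.323  0.128]
box ((527.7282104492188, -384.58221435546875), (204.7142791748047, 230.55313110351562), 9.776816368103027)
start 178 [ 0.5019 -0.4406  0.1051]
palm 834 [ 0.5042 -0.0042  0.3284] n [0.331 0.145 0.932] tilt 21.2 std 0.0016
dir down-slope n_h [0.91624789 0.40061178]
extent x -0.05112877303677294 0.06516391503570354 y -0.05189365052493777 0.05046161619303105 centre [0.502  0.0025 0.3281]
top stop 117 [ 0.4798 -0.3423  0.125 ] [ 0.461 -0.361  0.118] [ 0.498 -0.324  0.134]
box ((527.4550170898438, -385.4815673828125), (208.53274536132812, 229.17080688476562), 9.544119834899902)
start 109 [ 0.4973 -0.4409  0.1066]
palm 1373 [0.4972 0.0011 0.33  ] n [0.314 0.155 0.937] tilt 20.5 std 0.0023
dir down-slope n_h [0.89680512 0.44242579]
extent x -0.05491447543901355 0.054601195219304566 y -0.13784782198745127 0.04888736972211338 centre [0.5347 0.0194 0.3144]
```

```bash
python3 - <<'E'
from h import *
d=np.load("/tmp/top_d.npy"); P=cloud("top",d,np.ones(d.shape,bool))
b=P[(P[:,0]>.4)&(P[:,0]<.95)&(P[:,1]>.0)&(P[:,1]<.6)&(abs(P[:,2]-.303)<.004)]
R=cv2.minAreaRect((b[:,:2]*1000).astype(np.float32));print(R,cv2.boxPoints(R).round(0))
for c in ["top","scene"]:
    d=np.load(f"/tmp/{c}_d.npy"); P=cloud(c,d,np.ones(d.shape,bool))
    # rotate to lever frame about palm centre
    y=np.array([-.907,-.42]);x=np.array([-.42,.907])  # guess
    rel=P[:,:2]-[.5,0]; a=rel@y; bx=rel@x
    for lo in np.arange(-.36,.08,.03):
        s=(a>lo)&(a<lo+.03)&(abs(bx)<.1)&(P[:,2]>.12)
        if s.any(): print(c,round(lo,2),s.sum(),"z",P[s,2].min().round(3),P[s,2].max().round(3),"bx",bx[s].min().round(3),bx[s].max().round(3))
E
```

```text
((628.1903076171875, 257.8876647949219), (369.2787780761719, 317.43048095703125), 26.459590911865234) [[392. 318.]
 [534.  34.]
 [864. 198.]
 [723. 482.]]
top -0.36 426 z 0.125 0.313 bx 0.025 0.1
top -0.33 286 z 0.172 0.309 bx 0.026 0.1
top -0.3 313 z 0.171 0.31 bx 0.004 0.1
top -0.27 334 z 0.171 0.31 bx 0.002 0.1
top -0.24 314 z 0.171 0.312 bx 0.005 0.1
top -0.21 275 z 0.122 0.31 bx 0.005 0.1
top -0.18 390 z 0.133 0.31 bx -0.007 0.1
top -0.15 475 z 0.122 0.31 bx -0.007 0.1
top -0.12 33 z 0.265 0.281 bx 0.001 0.009
top -0.09 32 z 0.278 0.292 bx 0.001 0.008
top -0.06 232 z 0.288 0.322 bx -0.051 0.058
top -0.03 446 z 0.311 0.333 bx -0.053 0.057
top 0.0 458 z 0.325 0.347 bx -0.053 0.056
top 0.03 301 z 0.332 0.351 bx -0.054 0.056
scene -0.36 845 z 0.12 0.305 bx 0.021 0.098
scene -0.33 800 z 0.121 0.306 bx 0.022 0.1
scene -0.3 780 z 0.121 0.305 bx -0.001 0.1
scene -0.27 774 z 0.12 0.305 bx 0.003 0.099
scene -0.24 773 z 0.12 0.305 bx 0.003 0.098
scene -0.21 794 z 0.12 0.305 bx 0.001 0.1
scene -0.18 687 z 0.12 0.305 bx -0.011 0.1
scene -0.15 514 z 0.12 0.305 bx -0.01 0.1
scene -0.12 98 z 0.247 0.282 bx -0.002 0.011
scene -0.09 102 z 0.258 0.291 bx -0.002 0.011
scene -0.06 250 z 0.272 0.32 bx -0.052 0.056
scene -0.03 300 z 0.307 0.332 bx -0.053 0.059
scene 0.0 296 z 0.319 0.342 bx -0.055 0.056
scene 0.03 131 z 0.329 0.346 bx -0.056 0.053
```

Call:
move_arm(
  series=[
    [[0, 0, 0, 0, 0, 0.8, 0], [0, 0, 0, 0, 0, 0.9, 0], [0, 0, 0, 0, 0, 0.8, 0], [0, 0, 0, 0.1, -0.5, 0.4, 0], [0, 0, 0, 0.2, -0.9, 0, 0], [0, 0, 0, 0.2, -0.9, 0, 0], [0, 0, 0, 0.2, -0.9, 0, 0], [0, 0, 0, 0.2, -0.9, 0, 0], [0, 0, 0, 0.2, -0.9, 0, 0], [0, 0, 0, 0.2, -0.9, 0, 0], [0, 0, 0, 0.2, -0.9, 0, 0], [0, 0, 0, 0.2, -0.9, 0, 0], [0, 0, 0, 0, 0, 0, 0]],
  ],
)

```text
time_s: 2.72
tcp_pos: [0.3825, 0.0796, 0.4712]
ee_rot: [[0.006, -0.45, -0.893], [0.0, -0.893, 0.45], [-1.0, -0.003, -0.005]]
wrist_force: [-0.2, 0.4, -1.1]
gripper_width: 0.005
```

Call:
move_arm(
  series=[
    [[0, 0, 0, 0.2, -0.9, 0, 0], [0, 0, 0, 0.2, -0.9, 0, 0], [0, 0, 0, 0.2, -0.9, 0, 0], [0, 0, 0, 0.2, -0.9, 0, 0], [0, 0, 0, 0.2, -0.9, 0, 0], [0, 0, 0, 0.2, -0.9, -0.3, 0], [0, 0, 0, 0.2, -0.9, -0.5, 0], [0, 0, 0, 0.2, -0.7, -0.8, 0], [0, 0, 0, 0, 0, -0.8, 0], [0, 0, 0, 0, 0, -0.5, 0], [0, 0, 0, 0, 0, 0, 0]],
  ],
)

```text
time_s: 4.1
tcp_pos: [0.483, -0.344, 0.2938]
ee_rot: [[0.011, -0.437, -0.899], [0.004, -0.899, 0.437], [-1.0, -0.009, -0.008]]
wrist_force: [-0.1, 0.3, 0.1]
gripper_width: 0.007
```

```bash
python3 - <<'E'
from h import *
s=r.sense();print(s["tcp_pos"],s["joints"])
im,d=viewer.capture("wrist");save("w1",im)
P=cloud("wrist",d,np.ones(d.shape,bool))
q=P[(abs(P[:,0]-.481)<.05)&(abs(P[:,1]+.343)<.05)&(P[:,2]>.12)&(P[:,2]<.135)]
if len(q): print(len(q),q.mean(0),np.percentile(q,2,axis=0),np.percentile(q,98,axis=0),(np.percentile(q,1,axis=0)+np.percentile(q,99,axis=0))/2)
for n in ["stop_top","start_top"]:
    for t in spotter.trace("wrist",n):
        P=cloud("wrist",d,t["mask"]); print(n,t["conf"],t["centre"],np.median(P,0) if len(P) else 0)
E
```

```text
[ 0.48304102 -0.34403462  0.29377106] [-20.01469928  18.71720938  -4.14058909  -0.49140187 -66.61103981
  84.29946044]
1729 [ 0.48470112 -0.34214649  0.12598169] [ 0.46671273 -0.35887781  0.12098673] [ 0.5008951  -0.3244987   0.12885678] [ 0.48364604 -0.34156867  0.12481193]
stop_top 0.88 [281.8, 213.3] [ 0.48625197 -0.34302265  0.12846162]
start_top 0.56 [383.0, 137.7] [ 0.50387672 -0.43973468  0.1115306 ]
```

View pics/w1.png

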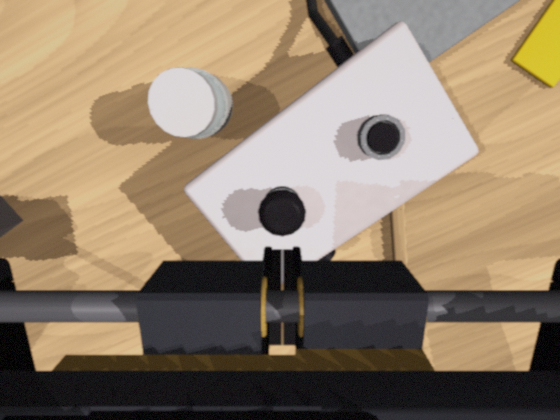

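Call:
move_arm(
  series=[
    [[0, 0, 0, 0, 0.02, -0.6, 0], [0, 0, 0, 0.01, 0.01, -0.5, 0], [0, 0, 0, 0, 0, -0.3, 0], [0, 0, 0, 0, 0, 0, 0]],
  ],
)

```text
time_s: 4.75
tcp_pos: [0.4902, -0.3434, 0.223]
ee_rot: [[0.038, -0.433, -0.901], [-0.009, -0.902, 0.433], [-0.999, -0.009, -0.038]]
wrist_force: [0.3, 0.7, 0.5]
gripper_width: 0.009
```

Call:
move_arm(
  series=[
    [[0.06, 0.27, 0, -0.1, 0, 0, 0], [0, 0, 0, 0, 0, -0.15, 0], [0, 0, 0, 0, 0, -0.1, 0], [0, 0, 0, 0, 0, 0, 0]],
  ],
)

```text
time_s: 5.25
tcp_pos: [0.4872, -0.3441, 0.2138]
ee_rot: [[0.012, -0.431, -0.902], [-0.006, -0.902, 0.431], [-1.0, 0.0, -0.013]]
wrist_force: [0.2, 1.5, -0.7]
gripper_width: 0.002
```

Call:
move_arm(
  series=[
    [[0, 0.1, 0, -0.07, 0.02, -0.2, 0], [0, 0, 0, 0, 0, -0.15, 0], [0, 0, 0, 0, 0, -0.1, 0]],
  ],
)

```text
time_s: 5.62
tcp_pos: [0.4829, -0.343, 0.1874]
ee_rot: [[-0.002, -0.43, -0.903], [-0.007, -0.903, 0.43], [-1.0, 0.008, -0.001]]
wrist_force: [-6.1, 9.4, 31.1]
gripper_width: 0.007
```

Call:
move_arm(
  series=[
    [[0, 0, 0, 0, 0, -0.1, 0], [0, 0, 0, 0, 0, -0.1, 0]],
  ],
)

```text
time_s: 5.88
tcp_pos: [0.4831, -0.3427, 0.1874]
ee_rot: [[-0.003, -0.426, -0.905], [-0.012, -0.905, 0.426], [-1.0, 0.012, -0.002]]
wrist_force: [-9.2, 11.3, 31.9]
gripper_width: 0.0
```

Call:
move_arm(
  series=[
    [[0, 0, 0, 0, 0, 0.4, 0], [0, 0, 0, 0, 0, 0.8, 0], [0, 0, 0, 0, 0, 0.9, 0], [0, 0, 0, 0, 0, 0.9, 0], [0, 0, 0, 0, 0, 0.9, 0], [0, 0, 0, 0, 0.3, 0.6, 0], [0, 0, 0, 0, 0.5, 0, 0], [0, 0, 0, 0, 0, 0, 0]],
  ],
)

```text
time_s: 6.88
tcp_pos: [0.4822, -0.2932, 0.4642]
ee_rot: [[-0.0, -0.426, -0.905], [-0.012, -0.904, 0.426], [-1.0, 0.011, -0.005]]
wrist_force: [0.5, 0.1, -0.7]
gripper_width: 0.004
```

```bash
python3 - <<'E'
from h import *
for c in ["scene","wrist"]:
    im,d=viewer.capture(c);save(c+"2",im)
    P=cloud(c,d,np.ones(d.shape,bool))
    q=P[(abs(P[:,0]-.484)<.018)&(abs(P[:,1]+.342)<.018)&(P[:,2]>.105)&(P[:,2]<.135)]
    print(c,len(q),np.percentile(q[:,2],[10,50,90]) if len(q) else 0)
    st=P[(abs(P[:,0]-.502)<.02)&(abs(P[:,1]+.4406)<.02)&(P[:,2]>.095)]
    print(np.median(st,0) if len(st) else 0)
E
```

```text
scene 161 [0.10914083 0.11545118 0.11830473]
[ 0.50331163 -0.44149651  0.10505491]
wrist 660 [0.11247839 0.11636688 0.11801338]
[ 0.50016966 -0.43797813  0.10552661]
```

View pics/scene2.png

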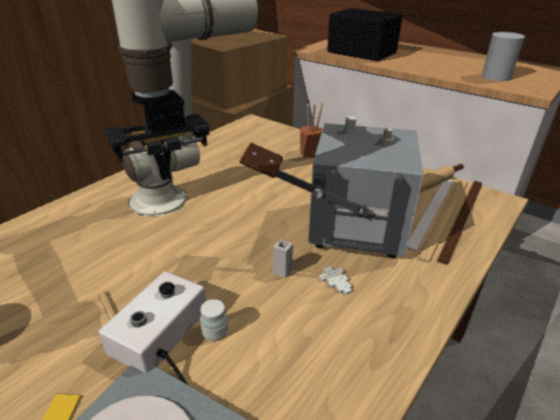

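The stop head at (167,289) is now 8 mm lower, at 0.118 m, so the button is fully in. The palm plate at (262,160) is still up.

Call:
move_arm(
  series=[
    [[0, 0, 0, 0.04, 0.8, 0, 0], [0, 0, 0, 0.04, 0.9, 0, 0], [0, 0, 0, 0.04, 0.9, 0, 0], [0, 0, 0, 0.04, 0.9, 0, 0], [0, 0, 0, 0.04, 0.9, 0, 0], [0, 0, 0, 0, 0.4, 0, 0], [0, 0, 0, 0, 0, 0, 0]],
  ],
)

```text
time_s: 7.85
tcp_pos: [0.496, -0.0028, 0.4556]
ee_rot: [[-0.014, -0.436, -0.9], [-0.014, -0.9, 0.436], [-1.0, 0.018, 0.006]]
wrist_force: [0.8, -0.1, -0.3]
gripper_width: 0.002
```

Call:
move_arm(
  series=[
    [[0.1, -0.1, 0, 0, 0, -0.5, 0], [0, 0, 0, 0, 0, -0.3, 0], [0, 0, 0, 0, 0, -0.15, 0], [0, 0, 0, 0, 0, -0.1, 0]],
  ],
)

```text
time_s: 8.35
tcp_pos: [0.4971, -0.0071, 0.3923]
ee_rot: [[0.001, -0.44, -0.898], [-0.002, -0.898, 0.44], [-1.0, 0.002, -0.002]]
wrist_force: [-2.1, 1.1, 6.5]
gripper_width: 0.004
```

Call:
move_arm(
  series=[
    [[0, 0, 0, -0.08, -0.02, -0.25, 0], [0, 0, 0, -0.08, -0.03, -0.25, 0], [0, 0, 0, -0.06, -0.03, -0.25, 0], [0, 0, 0, -0.03, -0.02, -0.25, 0]],
  ],
)

```text
time_s: 8.85
tcp_pos: [0.4838, -0.0158, 0.337]
ee_rot: [[0.01, -0.444, -0.896], [0.001, -0.896, 0.444], [-1.0, -0.005, -0.009]]
wrist_force: [-3.6, 4.3, 5.7]
gripper_width: 0.006
```

Call:
move_arm(
  series=[
    [[0, 0.05, 0, -0.02, 0.05, -0.25, 0], [0, 0, 0, 0, 0.03, -0.25, 0], [0, 0, 0, 0, 0.02, -0.2, 0], [0, 0, 0, 0, 0, -0.15, 0]],
  ],
)

```text
time_s: 9.35
tcp_pos: [0.4844, -0.0155, 0.29]
ee_rot: [[0.009, -0.448, -0.894], [-0.005, -0.894, 0.448], [-1.0, 0.0, -0.011]]
wrist_force: [-1.3, 2.7, 5.8]
gripper_width: 0.009
```

Call:
move_arm(
  series=[
    [[0, 0.05, 0, 0, 0.03, -0.15, 0], [0, 0, 0, 0, 0, -0.15, 0], [0, 0, 0, 0, 0, -0.15, 0]],
  ],
)

```text
time_s: 9.72
tcp_pos: [0.4863, -0.0151, 0.2803]
ee_rot: [[0.013, -0.445, -0.895], [-0.006, -0.895, 0.445], [-1.0, -0.0, -0.014]]
wrist_force: [-29.2, 14.9, 55.5]
gripper_width: 0.006
```

Call:
move_arm(
  series=[
    [[0, 0, 0, 0, 0, -0.07, 0], [0, 0, 0, 0, 0, -0.07, 0]],
  ],
)

```text
time_s: 9.98
tcp_pos: [0.4855, -0.0152, 0.2812]
ee_rot: [[0.018, -0.445, -0.895], [-0.003, -0.896, 0.445], [-1.0, -0.005, -0.017]]
wrist_force: [-10.0, 6.4, 17.2]
gripper_width: 0.004
```

```bash
python3 - <<'E'
from h import *
for c in ["scene","top"]:
    im,d=viewer.capture(c);save(c+"3",im)
    for n in ["gate_edge","kiln_post","tree_tile","glaze_jar","wood_knife"]:
        for t in spotter.trace(c,n)[:1]:
            P=cloud(c,d,t["mask"]);print(c,n,t["conf"],t["centre"],np.median(P,0).round(3),np.percentile(P,2,axis=0).round(3))
    P=cloud(c,d,np.ones(d.shape,bool))
    q=P[(abs(P[:,0]-.484)<.018)&(abs(P[:,1]+.342)<.018)&(P[:,2]>.105)&(P[:,2]<.135)]
    if len(q): print("stop",np.percentile(q[:,2],90))
    q=P[(abs(P[:,0]-.48)<.08)&(abs(P[:,1]+.01)<.08)&(P[:,2]>.17)&(P[:,2]<.25)];m=q.mean(0)
    for i in range(8):
        U,S,V=np.linalg.svd(q-m,full_matrices=False);n=V[2]*np.sign(V[2][2]);q=q[abs((q-m)@n)<.006];m=q.mean(0)
    print("palm",len(q),m,n,np.degrees(np.arccos(n[2])))
s=r.sense();print(s["time_s"],s["tcp_pos"],s["wrist_force"])
E
```

```text
scene gate_edge 0.63 [364.1, 202.7] [0.743 0.144 0.216] [0.673 0.11  0.164]
scene kiln_post 0.55 [281.8, 261.5] [ 0.601 -0.041  0.064] [ 0.576 -0.047  0.002]
scene tree_tile 0.93 [339.3, 279.6] [0.738 0.031 0.011] [0.692 0.007 0.002]
scene glaze_jar 0.87 [212.0, 322.5] [ 0.61  -0.315  0.059] [ 0.572 -0.334  0.   ]
scene wood_knife 0.69 [105.5, 301.2] [ 0.318 -0.421  0.01 ] [ 0.266 -0.44   0.007]
stop 0.11803194239673828
palm 443 [ 0.5043022  -0.01009357  0.21402091] [-0.24407335 -0.15628215  0.95708102] 16.84720903059934
top gate_edge 0.92 [223.9, 155.5] [0.728 0.147 0.268] [0.665 0.113 0.171]
top kiln_post 0.52 [284.6, 205.2] [ 0.593 -0.024  0.093] [ 0.57  -0.047 -0.004]
top tree_tile 0.88 [268.3, 167.7] [0.731 0.035 0.012] [ 0.691  0.007 -0.002]
top glaze_jar 0.87 [368.6, 206.9] [ 0.592 -0.299  0.084] [ 0.563 -0.329  0.013]
top wood_knife 0.49 [410.6, 282.7] [ 0.343 -0.43   0.01 ] [ 0.265 -0.457  0.   ]
stop 0.12079311275914444
palm 79 [ 0.49274921 -0.022719    0.20684941] [-0.24457301 -0.06694096  0.9673174 ] 14.688786232926686
10.575 [ 0.48558421 -0.01523053  0.281071  ] [-12.10239053   7.78873376  21.36290421]
```

View pics/scene3.png

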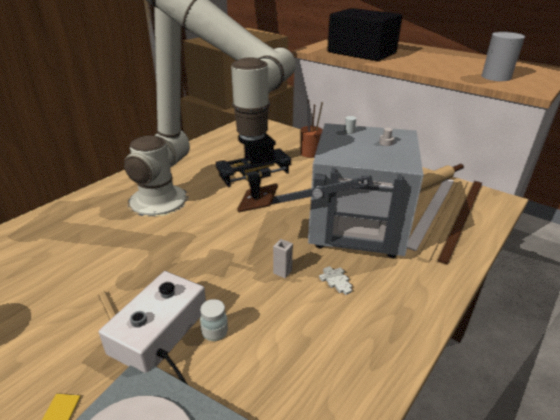

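```bash
python3 - <<'E'
from h import *
s=r.sense();print(s["tcp_pos"],s["wrist_force"]);print(r.finish_job())
s=r.sense();print(s["tcp_pos"],s["wrist_force"])
E
```

```text
[ 0.48558421 -0.01523053  0.281071  ] [-12.10239053   7.78873376  21.36290421]
the job is handed in; nothing more can be done
None
the job is handed in; nothing more can be done
```

I pressed the stop button fully in, then pushed the palm plate down to its end stop with closed fingertips. I handed the job in at about 10.6 s with the gate held open.

- **Stop button:** its head dropped from 0.126 m to 0.118 m, the full 8 mm, and still measured 0.118 m in the last scene image. The top camera read 0.121 m, with more scatter. I did not touch the start button.
- **Gate:** in the last scene image its lower edge is at about 0.164 m, against about 0.160 m expected when fully open.
- **Lever:** the force on the plate stayed near 6 N on the way down. It then rose sharply to 55 N at the end stop, so I eased it to about 21 N downward for holding. The tool did not move over the last 0.6 s.
- **Loose things:** the prop, tile, jar and knife came out within a few millimetres of where they started. The largest shift was 9 mm, for the prop in the top view, while the scene camera put it within 1 mm.
- **Check that disagreed:** fitting the plate's tilt gave 15–17° instead of 20.6°. The fingers hid part of the plate, so I relied on the force rise and the gate height instead.

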